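Microscope start-up in order

TASK

Start up the microscope's equipment in its proper order: with a closed fingertip gently press the green button all the way down, then the yellow one, then the blue one; each stays down by itself. Leave the red button up, and do not lift, shift or knock over the control boxes or the other things on the bench.

Things in the scene. Friction and masses are not known exactly. Their poses are not given: they have to be found in the camera images.
- green_box: loose control box with the green button (mains conditioner, grey case), 85 x 105 x 50 mm (x, y, z), 0.6 to 1.1 kg, standing flat on the bench on its own; origin at the centre of its underside, z up. Never to be lifted or shifted.
- green_top (a point): centre of the top face of the round green push button, 36 mm across, in the middle of its box's top and 70 mm above the bench when up; it stands inside a fixed steel collar 50 mm across whose top is 54 mm above the bench. z points up; moves down with the button.
- green_button (a joint): travel of the green button, m: 0 up, 0.010 fully down on its stop (top then 6 mm above the collar); starts at 0 to 0.001. Resists with about 3.5 N and stays at whatever depth it is left (no return); counts as in past 6 mm. Once on its stop, its rubber top gives way from 5 N on, 2 N more per mm, at most 5 mm, and springs back when let go.
- yellow_box: loose control box with the yellow button (lamp supply, white case), 85 x 105 x 50 mm (x, y, z), 0.6 to 1.1 kg, standing flat on the bench on its own; origin at the centre of its underside, z up. Never to be lifted or shifted.
- yellow_top (a point): centre of the top face of the round yellow push button, 36 mm across, in the middle of its box's top and 70 mm above the bench when up; it stands inside a fixed steel collar 50 mm across whose top is 54 mm above the bench. z points up; moves down with the button.
- yellow_button (a joint): travel of the yellow button, m: 0 up, 0.010 fully down on its stop (top then 6 mm above the collar); starts at 0 to 0.001. Resists with about 3.5 N and stays at whatever depth it is left (no return); counts as in past 6 mm. Once on its stop, its rubber top gives way from 5 N on, 2 N more per mm, at most 5 mm, and springs back when let go.
- blue_box: loose control box with the blue button (camera unit, dark case), 85 x 105 x 50 mm (x, y, z), 0.6 to 1.1 kg, standing flat on the bench on its own; origin at the centre of its underside, z up. Never to be lifted or shifted.
- blue_top (a point): centre of the top face of the round blue push button, 36 mm across, in the middle of its box's top and 70 mm above the bench when up; it stands inside a fixed steel collar 50 mm across whose top is 54 mm above the bench. z points up; moves down with the button.
- blue_button (a joint): travel of the blue button, m: 0 up, 0.010 fully down on its stop (top then 6 mm above the collar); starts at 0 to 0.001. Resists with about 3.5 N and stays at whatever depth it is left (no return); counts as in past 6 mm. Once on its stop, its rubber top gives way from 5 N on, 2 N more per mm, at most 5 mm, and springs back when let go.
- red_box: loose control box with the red button (shutter unit, white case), 85 x 105 x 50 mm (x, y, z), 0.6 to 1.1 kg, standing flat on the bench on its own; origin at the centre of its underside, z up. Never to be lifted or shifted.
- red_top (a point): centre of the top face of the round red push button, 36 mm across, in the middle of its box's top and 70 mm above the bench when up; it stands inside a fixed steel collar 50 mm across whose top is 54 mm above the bench. z points up; moves down with the button.
- red_button (a joint): travel of the red button, m: 0 up, 0.010 fully down on its stop (top then 6 mm above the collar); starts at 0 to 0.001. Resists with about 3.5 N and stays at whatever depth it is left (no return); counts as in past 6 mm. Once on its stop, its rubber top gives way from 5 N on, 2 N more per mm, at most 5 mm, and springs back when let go.
- oil_bottle: loose amber immersion oil bottle, 34 mm diameter, 75 mm tall, upright; origin at the centre of its underside. Bystander.
- slide_box: loose white slide box, 85 x 32 x 22 mm, lying flat; origin at the centre of its underside. Bystander.
- objective: loose dark metal microscope objective, 33 mm diameter, 48 mm tall, upright; origin at the centre of its underside. Bystander.
- tube_rack: loose white tube block, 55 x 55 mm, 38 mm tall with the caps; origin at the centre of its underside. Bystander.
There are look-alikes about, which are no part of the job. Leave any pink look-alike of the blue_box alone. Leave any orange look-alike of the red_box alone.

How it is judged:
By the outcome, as a careful person would: the job done as asked, in the order asked, and still so for the second after the job is handed in, with the robot touching nothing.
It also fails if it takes over 42 s, if anything falls off the work surface, if the arm or the gripper's body presses on something with over 40 N, if the wrist force passes 120 N, or if a joint passes its speed limit or range.

ROBOT

A 6-joint arm with a two-finger parallel gripper is mounted at the origin on the work surface. World frame = base frame: x ahead of the robot, y to its left, z up, the work surface at z = 0. Lengths are in mm, angles in rad, forces in N, time in s.
With the tool pointing down it reaches from about 350 to 775 mm from the base axis. Payload 7.3 kg.
Tool frame: the origin (TCP) lies midway between the tips of the shut fingers; the grasp point (between the pads) lies 19 mm behind it; z points along the fingers, y is the line along which they close (so a half turn about z gives the same grasp; the last joint's range is limited). The gripper opens to 92 mm and grips with 3 to 60 N. Pads are 19 mm wide; open, the fingers measure 130 mm over their backs; the gripper's body (75 mm by 190 mm) begins 47 mm behind the grasp point.
Start: joints at [1.145, 0.342, 1.524, -0, 1.275, -0.146], TCP at [144.97, 504.607, 226.741] pointing down, gripper open.
Joint ranges: [-2.53, 2.53], [-0.77, 2.02], [0.04, 2.7], [-1, 4.14], [0.28, 2.66], [-3.11, 3.11]. Speed limits (rad/s): [2.57, 2.57, 3.14, 3.14, 3.14, 3.14].

INTERFACE

Orientations are given as [roll, pitch, yaw] about the fixed x, y, z axes, in that order (R = Rz(yaw) Ry(pitch) Rx(roll)).
In Python, from plant import bot gives the robot as it stands.
- The arm moves only by the tool servo_tool, never from a script. Its argument "deltas" is a list of rows, each a list of 2 entries, a list of its own where there are three numbers: the shift along the tool's x, y, z in m, then the turn, a rotation vector about the tool's x, y, z in degrees. A call has 1 to 20 rows; each row shifts and turns the commanded pose from where the row before left it, along the tool's axes as they then stand; what a row does not reach is not made up. A row lasts 1/8 s, in which the tool goes at most 62.5 mm and 10.7 degrees, less where a joint would pass 70% of its speed; a pose out of reach is approached as far as the arm can. A call with a gripper value outside its range is refused whole. "fingers" is the opening, from 0 (shut) to 1 (fully open), set as the call begins (left out, the last holds). The fingers move at their own pace and stop on an object; the grip force is fixed at half the most. Time passes only in rows, so rows that do not move let the fingers close. It gives the time, the measured TCP pose, the force, the opening and the grip force at its end, in the units of the state.
- bot.get_obs(): the state, without advancing time (a new reading comes with each control period).
- bot.capture(name): name is "scene" or "top" or "wrist"; returns the picture (400x640x3 uint8, red, green, blue); there is no depth.
- bot.camera_model(name): a dict with "mtx" (3x3 intrinsics, pixels), "xyz" and "rotation" of the camera in the world. Camera axes: x right, y down, z forward; pixel columns grow to the right and rows downward; lengths in mm; the calibration is good to about 2 mm. The wrist camera is an equidistant fisheye: a pixel r from the principal point sees the ray r / f radians off the axis. A picture is of the moment at which its call begins: read the wrist's pose just before it. camera_model takes no time and is no camera call; for the wrist camera it gives the pose at the moment of the call.
- bot.close_job(): hands the job in; it is judged then, once.
The state is a dict: "time": time; "joint_positions": joint angles; "dq": joint speeds; "tau": joint torques, N m; "tool_pos": TCP position; "tcp_rot": TCP orientation; "contact_force": force on the tool from outside, world axes, zero at the start; "moment": the same for the moment, N m; "grip_width": finger opening in mm; "finger_force": force on a finger pad.
Only numpy, scipy, OpenCV 4.12 (cv2) and the standard library are available. Lean on these libraries where they do the work, as an engineer would, in place of code of your own. Each camera call takes 0.05 s, during which the arm holds its last target. There are 200 camera calls.

## Working session

There is one attempt and no reset: what is moved stays moved. The work goes in short steps, Python scripts to look and compute and a tool call to move; the robot and the scene stay as the last step left them, time stands still between calls to the robot, and variables do not carry over. Pictures are saved under pics/ and viewed, at most 10 in all, crops included, and the job is handed in when it is done.

Besides the shell and the picture viewer there is one more tool, called after "Emit:" as name([rows], argument=value, ...), one row to a line, values as JSON. servo_tool: Moves the arm, as the interface text tells. Its arguments: {"type":"object","properties":{"deltas":{"type":"array"},"fingers":{"type":"number"}},"required":["deltas"]}

```bash
mkdir -p pics
python3 - <<'E'
from plant import bot
import cv2
o=bot.get_obs();print(o['time'],o['tool_pos'],o['tcp_rot'],o['grip_width'],o['contact_force'])
for n in('scene','top'):
    cv2.imwrite(f'pics/{n}0.png',bot.capture(n)[:,:,::-1]);m=bot.camera_model(n);print(n,m)
E
```

```text
0.0 [144.76062091 504.19420084 226.02700841] [-3.14000329e+00 -2.38306781e-04  2.86185077e+00] 91.77427060968114 [ 0.27939159 -0.80668008 -0.82107698]
scene {'mtx': array([[474.46387289,   0.        , 313.54367839],
       [  0.        , 474.46387289, 200.0547187 ],
       [  0.        ,   0.        ,   1.        ]]), 'xyz': array([1376.29041104, -265.07480122,  820.22255102]), 'rotation': array([-2.3141401 ,  0.00498222,  1.22566536])}
top {'mtx': array([[455.08372683,   0.        , 319.47116009],
       [  0.        , 455.08372683, 200.00270617],
       [  0.        ,   0.        ,   1.        ]]), 'xyz': array([ 414.92917954,   19.96034401, 1284.4520019 ]), 'rotation': array([-3.00255217,  0.00789054, -1.58778139])}
```

View pics/top0.png

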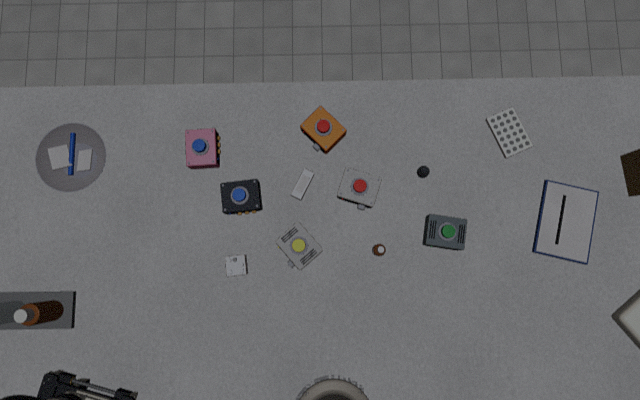

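View pics/scene0.png

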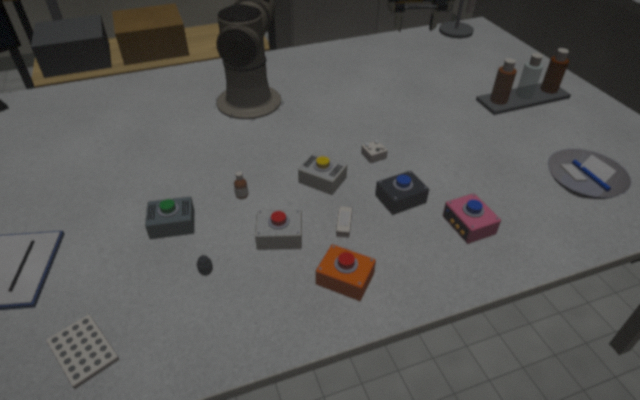

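The top view shows green at (448,231), yellow at (299,245) and blue on the dark box at (239,195). The pink look-alike is at (200,146). In the scene view they are at (167,206), (323,161) and (403,181).

```bash
cat > h.py <<'E'
import numpy as np,cv2
from scipy.spatial.transform import Rotation as R
from plant import bot
def ray(m,uv):
    d=np.linalg.inv(m['mtx'])@[*uv,1]; return m['xyz'],R.from_euler('xyz',m['rotation']).as_matrix()@(d/np.linalg.norm(d))
H={'green':(45,85),'yellow':(22,35),'blue':(98,125)}
def blob(img,c,uv,w=16):
    h=cv2.cvtColor(img,cv2.COLOR_RGB2HSV); m=cv2.inRange(h,(H[c][0],110,50),(H[c][1],255,255))
    n,_,s,ce=cv2.connectedComponentsWithStats(m)
    k=[i for i in range(1,n) if np.hypot(*(ce[i]-uv))<w]; k=max(k,key=lambda i:s[i,4]); return ce[k],s[k]
E
python3 - <<'E'
from h import *
P={'green':((448,231),(167,206)),'yellow':((299,245),(323,161)),'blue':((239,195),(403,181))}
for c,(a,b) in P.items():
    L=[]
    for n,uv in(('top',a),('scene',b)):
        ce,s=blob(cv2.imread(f'pics/{n}0.png')[:,:,::-1].copy(),c,uv); o,d=ray(bot.camera_model(n),ce)
        print(c,n,ce.round(1),s,'z70:',(o+d*(70-o[2])/d[2]).round(1)); L.append((o,d))
    A=sum(np.eye(3)-np.outer(d,d) for o,d in L); p=np.linalg.solve(A,sum((np.eye(3)-np.outer(d,d))@o for o,d in L))
    print('  tri',p.round(1),'r',np.hypot(*p[:2]).round())
E
```

```text
green top [448. 231.] [442 225  13  13 129] z70: [ 495.5 -314.2   70. ]
green scene [166.5 204.3] [160 200  14  10 107] z70: [ 503.5 -317.6   70. ]
  tri [ 495.8 -317.1   63. ] r 589.0
yellow top [298.2 245. ] [292 239  13  13 130] z70: [465.2  85.2  70. ]
yellow scene [322.4 161. ] [316 156  13  11 111] z70: [475.6  79.   70. ]
  tri [465.2  84.4  61. ] r 473.0
blue top [238.5 194.3] [232 188  14  13 133] z70: [604.7 245.2  70. ]
blue scene [403.4 179.6] [397 174  14  13 127] z70: [612.9 239.2  70. ]
  tri [605.4 245.5  62.4] r 653.0
```

Emit:
servo_tool([
  [[-0.0325, -0.0242, 0], [0, 0, 0]],
  [[-0.0325, -0.0242, 0], [0, 0, 0]],
  [[-0.0325, -0.0242, 0], [0, 0, 0]],
  [[-0.0325, -0.0242, 0], [0, 0, 0]],
  [[-0.0325, -0.0242, 0], [0, 0, 0]],
  [[-0.0325, -0.0242, 0], [0, 0, 0]],
  [[-0.0325, -0.0242, 0], [0, 0, 0]],
  [[-0.0325, -0.0242, 0], [0, 0, 0]],
  [[-0.0325, -0.0242, 0], [0, 0, 0]],
  [[-0.0325, -0.0242, 0], [0, 0, 0]],
  [[-0.0325, -0.0242, 0], [0, 0, 0]],
  [[-0.0325, -0.0242, 0], [0, 0, 0]],
  [[-0.0325, -0.0242, 0], [0, 0, 0]],
], fingers=0)

```text
time: 1.72
tool_pos: [464.7, 84.4, 226.4]
tcp_rot: [3.142, -0.001, 2.862]
contact_force: [-0.0, 0.2, -0.0]
grip_width: 0.3
finger_force: 0.0
```

Emit:
servo_tool([
  [[-0.0141, -0.0378, 0], [0, 0, 0]],
  [[-0.0141, -0.0378, 0], [0, 0, 0]],
  [[-0.0141, -0.0378, 0], [0, 0, 0]],
  [[-0.0141, -0.0378, 0], [0, 0, 0]],
  [[-0.0141, -0.0378, 0], [0, 0, 0]],
  [[-0.0141, -0.0378, 0], [0, 0, 0]],
  [[-0.0141, -0.0378, 0], [0, 0, 0]],
  [[-0.0141, -0.0378, 0], [0, 0, 0]],
  [[-0.0141, -0.0378, 0], [0, 0, 0]],
  [[-0.0141, -0.0378, 0], [0, 0, 0]],
  [[0, 0, 0.04], [0, 0, 0]],
  [[0, 0, 0.04], [0, 0, 0]],
  [[0, 0, 0], [0, 0, 0]],
  [[0, 0, 0], [0, 0, 0]],
])

```text
time: 3.48
tool_pos: [495.9, -317.1, 148.0]
tcp_rot: [-3.141, 0.002, 2.862]
contact_force: [0.0, 0.2, -0.1]
grip_width: 0.4
finger_force: 0.0
```

```bash
cat > w.py <<'E'
import sys
from h import *
c,name=sys.argv[1:3]
m=bot.camera_model('wrist');img=bot.capture('wrist');cv2.imwrite(f'pics/{name}.png',img[:,:,::-1])
print(bot.get_obs()['tool_pos'])
h=cv2.cvtColor(img,cv2.COLOR_RGB2HSV); k=cv2.inRange(h,(H[c][0],110,40),(H[c][1],255,255))
n,_,s,ce=cv2.connectedComponentsWithStats(k)
f,cx,cy=m['mtx'][0,0],m['mtx'][0,2],m['mtx'][1,2]
for i in range(1,n):
    if s[i,4]<60: continue
    d=ce[i]-[cx,cy];r=np.hypot(*d);t=r/f
    v=R.from_euler('xyz',m['rotation']).as_matrix()@[*(np.sin(t)*d/r),np.cos(t)]
    print(ce[i].round(1),s[i],(m['xyz']+v*(70-m['xyz'][2])/v[2]).round(1))
E
python3 w.py green w1
```

```text
[ 496.18526182 -317.24419343  148.57128543]
[319.9 206.5] [ 299  185   42   43 1402] [ 492.4 -314.2   70. ]
```

View pics/w1.png

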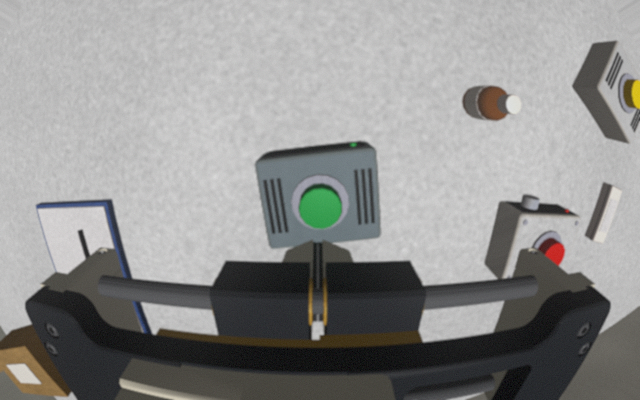

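The wrist view shows the green button at (320,206), which casts to (492,-314). That agrees with the top view to 3 mm. I'll nudge the tool and descend.

Emit:
servo_tool([
  [[0.002, 0.0015, 0.03], [0, 0, 0]],
  [[0, 0, 0.03], [0, 0, 0]],
  [[0, 0, 0.01], [0, 0, 0]],
  [[0, 0, 0], [0, 0, 0]],
  [[0, 0, 0.002], [0, 0, 0]],
  [[0, 0, 0.002], [0, 0, 0]],
  [[0, 0, 0.002], [0, 0, 0]],
  [[0, 0, 0.002], [0, 0, 0]],
  [[0, 0, 0], [0, 0, 0]],
  [[0, 0, 0], [0, 0, 0]],
])

```text
time: 4.78
tool_pos: [493.9, -314.8, 68.8]
tcp_rot: [-3.142, 0.0, 2.862]
contact_force: [0.6, 0.5, 0.9]
grip_width: 0.6
finger_force: 0.7
```

Emit:
servo_tool([
  [[0, 0, 0.002], [0, 0, 0]],
  [[0, 0, 0.002], [0, 0, 0]],
  [[0, 0, 0.002], [0, 0, 0]],
  [[0, 0, 0.001], [0, 0, 0]],
  [[0, 0, 0], [0, 0, 0]],
  [[0, 0, 0], [0, 0, 0]],
])

```text
time: 5.52
tool_pos: [493.8, -314.7, 61.5]
tcp_rot: [3.142, -0.0, 2.862]
contact_force: [0.6, -1.2, 1.5]
grip_width: 0.3
finger_force: 0.6
```

Emit:
servo_tool([
  [[0, 0, 0.001], [0, 0, 0]],
  [[0, 0, 0.001], [0, 0, 0]],
  [[0, 0, 0.001], [0, 0, 0]],
  [[0, 0, 0], [0, 0, 0]],
  [[0, 0, 0], [0, 0, 0]],
])

```text
time: 6.15
tool_pos: [493.8, -314.7, 59.2]
tcp_rot: [-3.142, 0.0, 2.862]
contact_force: [-0.1, 0.7, 8.2]
grip_width: -0.1
finger_force: 3.5
```

Force is 8 N and the tip is at 59.2 mm, so green is on its stop. Retracting and moving over to yellow.

Emit:
servo_tool([
  [[0, 0, -0.01], [0, 0, 0]],
  [[0, 0, -0.04], [0, 0, 0]],
  [[0, 0, -0.04], [0, 0, 0]],
  [[0.0138, 0.0376, 0], [0, 0, 0]],
  [[0.0138, 0.0376, 0], [0, 0, 0]],
  [[0.0138, 0.0376, 0], [0, 0, 0]],
  [[0.0138, 0.0376, 0], [0, 0, 0]],
  [[0.0138, 0.0376, 0], [0, 0, 0]],
  [[0.0138, 0.0376, 0], [0, 0, 0]],
  [[0.0138, 0.0376, 0], [0, 0, 0]],
  [[0.0138, 0.0376, 0], [0, 0, 0]],
  [[0.0138, 0.0376, 0], [0, 0, 0]],
  [[0.0138, 0.0376, 0], [0, 0, 0]],
  [[0, 0, 0], [0, 0, 0]],
  [[0, 0, 0], [0, 0, 0]],
])

```text
time: 8.02
tool_pos: [464.8, 84.5, 148.7]
tcp_rot: [-3.141, -0.0, 2.862]
contact_force: [-0.1, -0.8, 0.1]
grip_width: 0.5
finger_force: 0.0
```

```bash
python3 w.py yellow w2
python3 - <<'E'
from h import *
i=bot.capture('top');cv2.imwrite('pics/top1.png',i[:,:,::-1]);print(blob(i,'green',(448,231)))
E
```

```text
[464.94203764  84.09739867 148.69259501]
[319.  206.8] [ 298  185   43   44 1461] [461.3  86.6  70. ]
(array([447.09917355, 231.14049587]), array([441, 225,  13,  13, 121], dtype=int32))
```

Emit:
servo_tool([
  [[0.002, 0.0015, 0.04], [0, 0, 0]],
  [[0, 0, 0.03], [0, 0, 0]],
  [[0, 0, 0.003], [0, 0, 0]],
  [[0, 0, 0.002], [0, 0, 0]],
  [[0, 0, 0.002], [0, 0, 0]],
  [[0, 0, 0.002], [0, 0, 0]],
  [[0, 0, 0.002], [0, 0, 0]],
  [[0, 0, 0.002], [0, 0, 0]],
  [[0, 0, 0.002], [0, 0, 0]],
  [[0, 0, 0.002], [0, 0, 0]],
  [[0, 0, 0], [0, 0, 0]],
  [[0, 0, 0], [0, 0, 0]],
])

```text
time: 9.62
tool_pos: [463.4, 86.9, 61.6]
tcp_rot: [3.142, -0.0, 2.862]
contact_force: [0.9, 0.4, 0.8]
grip_width: 0.3
finger_force: 0.7
```

Emit:
servo_tool([
  [[0, 0, 0.001], [0, 0, 0]],
  [[0, 0, 0.001], [0, 0, 0]],
  [[0, 0, 0.001], [0, 0, 0]],
  [[0, 0, 0], [0, 0, 0]],
  [[0, 0, 0], [0, 0, 0]],
])

```text
time: 10.25
tool_pos: [463.4, 86.9, 59.0]
tcp_rot: [3.141, 0.0, 2.862]
contact_force: [-0.6, -0.0, 7.4]
grip_width: 0.4
finger_force: 3.6
```

Yellow is on its stop (7.4 N at 59.0 mm). Moving to blue.

Emit:
servo_tool([
  [[0, 0, -0.01], [0, 0, 0]],
  [[0, 0, -0.04], [0, 0, 0]],
  [[0, 0, -0.04], [0, 0, 0]],
  [[-0.0182, 0.0384, 0], [0, 0, 0]],
  [[-0.0182, 0.0384, 0], [0, 0, 0]],
  [[-0.0182, 0.0384, 0], [0, 0, 0]],
  [[-0.0182, 0.0384, 0], [0, 0, 0]],
  [[-0.0182, 0.0384, 0], [0, 0, 0]],
  [[0, 0, 0], [0, 0, 0]],
  [[0, 0, 0], [0, 0, 0]],
])

```text
time: 11.5
tool_pos: [602.9, 245.7, 148.2]
tcp_rot: [-3.14, -0.002, 2.862]
contact_force: [-0.4, -0.1, -0.3]
grip_width: 0.9
finger_force: 0.0
```

```bash
python3 w.py blue w3
```

```text
[602.96621413 245.38144811 148.49565169]
[319.1 208.5] [ 298  187   43   44 1452] [600.5 247.4  70. ]
[458.2 310.5] [445 305  29  13 242] [748.2 355.1  70. ]
```

View pics/w3.png

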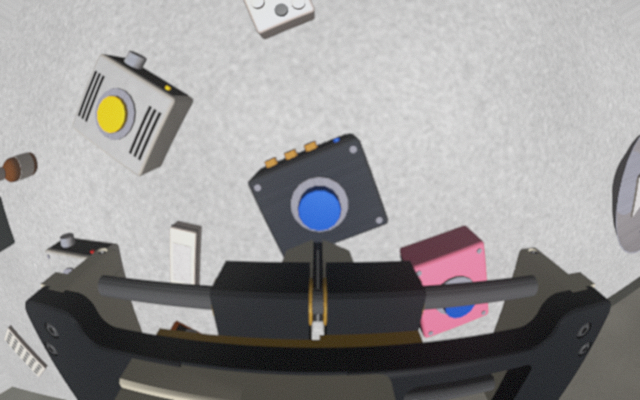

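Blue is centred at (319,208) on the dark box, with the pink look-alike off to the right at (458,310). The tool is aligned, so I'll press.

Emit:
servo_tool([
  [[0, 0, 0.04], [0, 0, 0]],
  [[0, 0, 0.03], [0, 0, 0]],
  [[0, 0, 0.003], [0, 0, 0]],
  [[0, 0, 0.002], [0, 0, 0]],
  [[0, 0, 0.002], [0, 0, 0]],
  [[0, 0, 0.002], [0, 0, 0]],
  [[0, 0, 0.002], [0, 0, 0]],
  [[0, 0, 0.002], [0, 0, 0]],
  [[0, 0, 0.002], [0, 0, 0]],
  [[0, 0, 0.002], [0, 0, 0]],
  [[0, 0, 0], [0, 0, 0]],
  [[0, 0, 0], [0, 0, 0]],
])

```text
time: 13.05
tool_pos: [604.0, 246.3, 61.6]
tcp_rot: [3.141, 0.0, 2.862]
contact_force: [0.1, -0.4, 1.3]
grip_width: 0.6
finger_force: 0.7
```

Emit:
servo_tool([
  [[0, 0, 0.001], [0, 0, 0]],
  [[0, 0, 0.001], [0, 0, 0]],
  [[0, 0, 0.001], [0, 0, 0]],
  [[0, 0, 0], [0, 0, 0]],
  [[0, 0, 0], [0, 0, 0]],
])

```text
time: 13.68
tool_pos: [604.1, 246.3, 59.4]
tcp_rot: [3.141, 0.001, 2.862]
contact_force: [-0.3, -0.4, 6.7]
grip_width: 0.5
finger_force: 3.3
```

Blue is on its stop (6.7 N). Retracting clear, then a final check.

Emit:
servo_tool([
  [[0, 0, -0.01], [0, 0, 0]],
  [[0, 0, -0.04], [0, 0, 0]],
  [[0, 0, -0.04], [0, 0, 0]],
  [[0.03, 0.04, -0.02], [0, 0, 0]],
  [[0.03, 0.04, -0.02], [0, 0, 0]],
  [[0.03, 0.04, -0.02], [0, 0, 0]],
  [[0.03, 0.04, 0], [0, 0, 0]],
  [[0.03, 0.04, 0], [0, 0, 0]],
  [[0, 0, 0], [0, 0, 0]],
  [[0, 0, 0], [0, 0, 0]],
])

```text
time: 14.92
tool_pos: [514.8, 479.3, 208.3]
tcp_rot: [-3.14, -0.0, 2.862]
contact_force: [0.4, -0.1, 0.0]
grip_width: 0.4
finger_force: 0.0
```

Run:
```python
from h import *
for n,P in (('top',{'green':(448,231),'yellow':(299,245),'blue':(239,195)}),('scene',{'green':(167,206),'yellow':(323,161),'blue':(403,181)})):
    i=bot.capture(n);cv2.imwrite(f'pics/{n}9.png',i[:,:,::-1]);j=cv2.imread(f'pics/{n}0.png')[:,:,::-1].copy()
    for c,uv in P.items():
        for k in (j,i):
            try: print(n,c,*[x.round(1) for x in blob(k,c,uv)])
            except ValueError: print(n,c,'hidden')
cv2.imwrite('pics/cmp.png',np.vstack([j[130:310,120:520],i[130:310,120:520]])[:,:,::-1].repeat(1,0))
```

```text
top green [448. 231.] [442 225  13  13 129]
top green [447.2 231.3] [441 226  13  12 121]
top yellow [298.2 245. ] [292 239  13  13 130]
top yellow [298.4 245. ] [292 239  13  13 128]
top blue [238.5 194.3] [232 188  14  13 133]
top blue [239.  194.7] [233 189  13  13 129]
scene green [166.5 204.3] [160 200  14  10 107]
scene green [167.4 207.2] [161 203  14  10 103]
scene yellow [322.4 161. ] [316 156  13  11 111]
scene yellow [322.4 163.3] [316 159  13   9  91]
scene blue [403.4 179.6] [397 174  14  13 127]
scene blue [402.9 181.6] [397 177  13  10 112]
```

View pics/cmp.png

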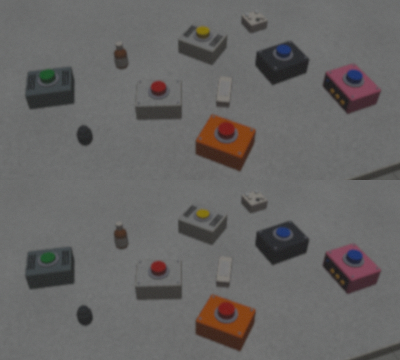

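The before and after crops show the green, yellow and blue buttons lower, by about 2 to 3 px. The red, pink and orange boxes look unchanged and nothing appears to have moved.

```bash
python3 -c "
from plant import bot
print(bot.close_job())"
```

```text
the job is handed in; nothing more can be done
None
```

I pressed the green, yellow and blue buttons fully down in that order; the red button is still up, nothing on the bench visibly moved, and I handed the job in after about 15 s of robot time.

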